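# Hang the screwdriver on the spring balancer and bring it over the work

### The job

Get the orange cordless screwdriver hung up for work on the inverter: with the driver left standing in its rest, pull the balancer's sprung hook down, bring the hook in under the driver's wire bail, and ease it back up so that it draws the driver straight out of the rest; don't let the arm snap up. Then swing the arm round until the driver hangs still with its bit directly above the inverter cover screw that stands proud, with the arm up at its top, and let go. The driver must not knock the inverter, and leave the capacitor, the tub of screws and the orange relay beside the stand where they are.

Things in the scene. Friction and masses are not known exactly. Their poses are not given: they have to be found in the camera images.
- stand: Spring balancer stand bolted to the bench: grey foot 120x120x12 mm, upright steel column 28 mm thick, black head, top at 384 mm. Origin: centre of the foot's underside, on the column's axis. The blue arm (18x14 mm tube) turns round the column and slides on it; with joint swing at 0 it points along the stand's own -x. Nothing stands above the arm's outer end.
- pull (a joint): How far the sprung arm is pulled down the column, m: 0 at the top stop, where it rests when free, 0.14 at the bottom stop. A spring draws it up with about 8 N at the top, 13 N at the bottom; the driver weighs about 4 N, so the arm carries it to the top by itself. Let go low down, it shoots up; faster than 0.6 m/s counts as snapping up.
- swing (a joint): Angle of the arm round the column, rad, counter-clockwise seen from above, limits -1.0 and 2.1. No spring, a little friction (0.6 N at the cup): the arm stays where it is left. At value s the hook and the cup lie 220 mm from the column's axis, at (-0.22 cos s, -0.22 sin s) in the stand's x, y axes.
- cup (a point): Centre of the floor of the yellow finger cup on top of the arm's outer end, straight above the hook; 334 mm above the bench when the arm is up. Open upward, 48 mm wide inside, lip 10 mm above the floor: press closed fingertips into it to push the arm down, and drag it sideways to swing the arm.
- hook (a point): Hook of 6 mm wire, 49 mm below the cup's floor; this point is the wire's upper side where the load hangs. Its shank is 14 mm behind; its open end is 19 mm ahead and reaches 11 mm above this point. The open end points the way the arm turns as swing grows (the stand's -y at swing 0), so it enters the bail while swing grows. The arm's underside is 32 mm above this point.
- driver: Orange and black cordless in-line screwdriver, body 39 mm thick, 0.4 kg, standing upright with its nose in the rest. Origin: tip of its bit, z up along the driver; shoulder on the rest's rim at z = 50 mm, body top at 135 mm. On top an arched bail of stiff 5 mm wire in the driver's x-z plane, opening 38 mm wide, 38 mm high; the hook passes through it along the driver's y.
- bail (a point): Underside of the top of the bail's arch, 38 mm above the driver's body top, where the hook carries it.
- bit (a point): Tip of the driver's bit, the driver's origin. It is 173 mm below the bail point; hung with the arm at its top it is 112 mm above the bench.
- rest: Bench rest, bolted down: dark plate 84x84x8 mm with an upright black square socket, 40x40 mm outside, 28x28 mm inside, rim at 60 mm; the driver's nose and bit stand 50 mm deep in it with 1.5 mm play, so the driver must rise more than 50 mm to come clear. Origin: centre of the underside, on the socket's axis.
- inverter: Blue-capped inverter under repair, about 344x174x80 mm, stays put. Origin at its underside; top at 80 mm.
- screw_head (a point): Top of the brass-coloured round head (11 mm) of the one cover screw that stands proud, at a corner of the inverter's top, 88 mm above the bench. It lies within 5 mm of the circle that the hook can swing on.
- capacitor: Blue can capacitor standing upright, 35 mm thick, 50 mm high, beside the stand under the arm's sweep; origin at its underside. Leave it alone.
- tub_bits: Clear plastic tub of screws on the bench, 104x154x34 mm. Leave it alone.
- relay_loose: Orange relay, a box 28x44x34 mm standing on the bench. Leave it alone.

How it is judged:
By the outcome, as a careful person would: the job done as asked, in the order asked, and still so for the second after the job is handed in, with the robot touching nothing.
It also fails if it takes over 70 s, if anything falls off the work surface, if the arm or the gripper's body presses on something with over 40 N, if the wrist force passes 120 N, or if a joint passes its speed limit or range.

### The arm

A 6-joint arm with a two-finger parallel gripper is mounted at the origin on a cart in front of the work surface, level with it; the furniture and walls round the work are solid. World frame = base frame: x ahead of the robot, y to its left, z up, the work surface at z = 0. Lengths are in m, angles in rad, forces in N, time in s.
With the tool pointing down it reaches from about 0.3 to 0.875 m from the base axis. Payload 6.4 kg.
Tool frame: the origin (TCP) lies midway between the tips of the shut fingers; the grasp point (between the pads) lies 19 mm behind it; z points along the fingers, y is the line along which they close (so a half turn about z gives the same grasp; the last joint's range is limited). The gripper opens to 88 mm and grips with 3 to 60 N. Pads are 18 mm wide; open, the fingers measure 123 mm over their backs; the gripper's body (75 mm by 187 mm) begins 45 mm behind the grasp point.
Start: joints at [-1.338, 0.181, 1.607, -0, 1.354, -0.206], TCP at [0.244, -0.521, 0.239] pointing down, gripper open.
Joint ranges: [-2.99, 2.99], [-0.89, 2.07], [0.3, 2.58], [-1.14, 4.28], [0, 2.63], [-3.12, 3.12]. Speed limits (rad/s): [2.57, 2.57, 3.01, 3.14, 3.14, 3.14].

### API

Orientations are given as a unit quaternion [w, x, y, z].
In Python, from cell import * gives the robot as it stands.
- The arm moves only by the tool jog_arm, never from a script. Its argument "rows" is a list of rows, each an object with "delta_pos": the shift along the tool's x, y, z in m, a list of three; "turn": the turn, a rotation vector about the tool's x, y, z in rad, a list of three; "gripper": the opening, from 0 (shut) to 1 (fully open). In form: [{"delta_pos": [tx, ty, tz], "turn": [ax, ay, az], "gripper": gripper}, ...]. A call has 1 to 12 rows; each row shifts and turns the commanded pose from where the row before left it, along the tool's axes as they then stand; what a row does not reach is not made up. A row lasts 1/12 s, in which the tool goes at most 41.7 mm and 7.16 degrees, less where a joint would pass 70% of its speed; a pose out of reach is approached as far as the arm can. A call with a gripper value outside its range is refused whole. The fingers move at their own pace and stop on an object; "newtons" is the grip in N (left out, the last holds). Time passes only in rows, so rows that do not move let the fingers close. It gives the time, the measured TCP pose, the force, the opening and the grip force at its end, in the units of the state.
- read_state(): the state, without advancing time (a new reading comes with each control period).
- camera(name): name is "scene" or "top" or "wrist"; returns the picture (480x640x3 uint8, red, green, blue); there is no depth.
- get_calibration(name): a dict with "fovy" (degrees; the focal length in pixels is half the picture's height over the tangent of half this angle, whatever the lens; pixels are square), "cx", "cy" (the principal point, pixels), "R" (3x3) and "t" (3): a world point X has camera coordinates R X + t; the wrist camera has in their place "hand_eye" (4x4, takes a point from camera to tool coordinates, whose origin is the TCP and whose axes are the flange's). Camera axes: x right, y down, z forward; pixel columns grow to the right and rows downward; lengths in m; the calibration is good to about 2 mm. A picture is of the moment at which its call begins: read the wrist's pose just before it. get_calibration takes no time and is no camera call.
- finish_job(): hands the job in; it is judged then, once.
The state is a dict: "t": time; "joint_positions": joint angles; "dq": joint speeds; "effort": joint torques, N m; "tcp_pos": TCP position; "ee_rot": TCP orientation; "force": force on the tool from outside, world axes, zero at the start; "wrist_torque": the same for the moment, N m; "finger_gap": opening from 0.0 (shut) to 1.0 (fully open); "grip_force": force on a finger pad.
Only numpy, scipy, OpenCV 4.12 (cv2) and the standard library are available. Lean on these libraries where they do the work, as an engineer would, in place of code of your own. Each camera call takes 0.05 s, during which the arm holds its last target. There are 200 camera calls.

## Working session

There is one attempt and no reset: what is moved stays moved. The work goes in short steps, Python scripts to look and compute and a tool call to move; the robot and the scene stay as the last step left them, time stands still between calls to the robot, and variables do not carry over. Pictures are saved under pics/ and viewed, at most 10 in all, crops included, and the job is handed in when it is done.

Besides the shell and the picture viewer there is one more tool, called after ">>>" by a JSON object that holds its "method" and its "body", one argument or row to a line. jog_arm: Moves the arm, as the interface text tells. Its arguments: {"type":"object","properties":{"rows":{"type":"array","items":{"type":"object","properties":{"delta_pos":{"type":"array","items":{"type":"number"}},"turn":{"type":"array","items":{"type":"number"}},"gripper":{"type":"number"}}}},"newtons":{"type":"number"}},"required":["rows"]}

```bash
mkdir -p pics; ls
cat > h.py <<'E'
from cell import *
import numpy as np, cv2
from scipy.spatial.transform import Rotation as Ro
def K(c):
    f=240/np.tan(np.radians(c['fovy'])/2); return f
def snap(n,fn):
    im=camera(n); cv2.imwrite('pics/'+fn,im[:,:,::-1]); return im
def ray(n,u,v,st=None):
    c=get_calibration(n); f=K(c); d=np.array([(u-c['cx'])/f,(v-c['cy'])/f,1])
    if n=='wrist':
        H=np.array(c['hand_eye']); R=Ro.from_quat(np.roll(st['ee_rot'],-1)).as_matrix()
        return R@H[:3,3]+np.array(st['tcp_pos']), R@H[:3,:3]@d
    R=np.array(c['R']);t=np.array(c['t']); return -R.T@t, R.T@d
def atz(r,z): o,d=r; return o+d*(z-o[2])/d[2]
def tri(rs):
    A=np.zeros((3,3));b=np.zeros(3)
    for o,d in rs:
        d=d/np.linalg.norm(d);P=np.eye(3)-np.outer(d,d);A+=P;b+=P@o
    x=np.linalg.solve(A,b); return x,[np.linalg.norm(np.cross(x-o,d/np.linalg.norm(d))) for o,d in rs]
E
python3 - <<'E'
from h import *
np.set_printoptions(precision=4,suppress=True)
s=read_state();print(s)
for n in('scene','top','wrist'): snap(n,n+'1.png');print(n,get_calibration(n))
E
```

```text
pics
{'t': 0.0, 'joint_positions': array([-1.3383,  0.1815,  1.608 ,  0.    ,  1.3538, -0.2063]), 'dq': array([ 0.0004, -0.0003, -0.001 ,  0.0001,  0.001 ,  0.0001]), 'effort': array([  0.0003, -43.387 , -34.185 ,   0.0703,   0.0383,  -0.0001]), 'tcp_pos': array([ 0.2442, -0.52  ,  0.2378]), 'ee_rot': array([-0.0008,  0.976 ,  0.2177, -0.    ]), 'force': array([ 0.1106, -0.6147, -0.0307]), 'wrist_torque': array([ 0.0537, -0.0133, -0.0802]), 'grip_force': 0.0, 'finger_gap': 0.9980868001597023}
scene {'fovy': 53.67004131807529, 'cx': 326.4156099750606, 'cy': 247.7103813978977, 'R': array([[-0.6226, -0.7825,  0.0014],
       [-0.4003,  0.3169, -0.8599],
       [ 0.6724, -0.5359, -0.5105]]), 't': array([0.3322, 0.4243, 0.7633])}
top {'fovy': 55.82379883977885, 'cx': 311.117922527616, 'cy': 247.3059468468856, 'R': array([[-0.0013, -1.    ,  0.0026],
       [-0.9872,  0.0009, -0.1592],
       [ 0.1592, -0.0028, -0.9872]]), 't': array([-0.0286,  0.5721,  1.2205])}
wrist {'fovy': 59.93831533236091, 'cx': 318.11362854084877, 'cy': 242.08867766135228, 'hand_eye': array([[ 0.0005, -0.9491, -0.315 ,  0.0818],
       [ 1.    ,  0.0008, -0.0009, -0.0006],
       [ 0.0011, -0.315 ,  0.9491, -0.1459],
       [ 0.    ,  0.    ,  0.    ,  1.    ]])}
```

View pics/scene1.png

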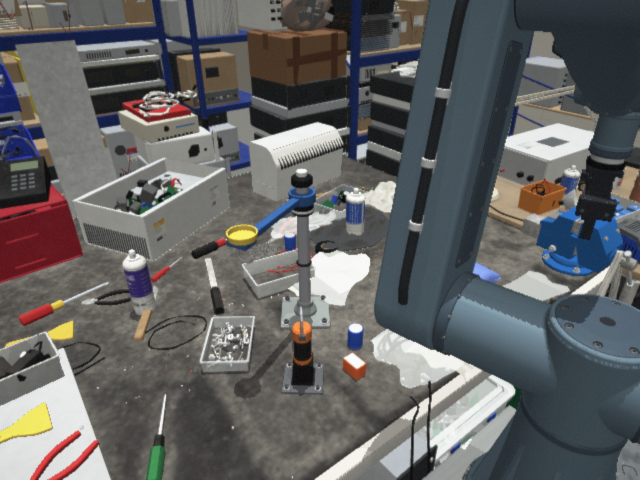

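View pics/top1.png

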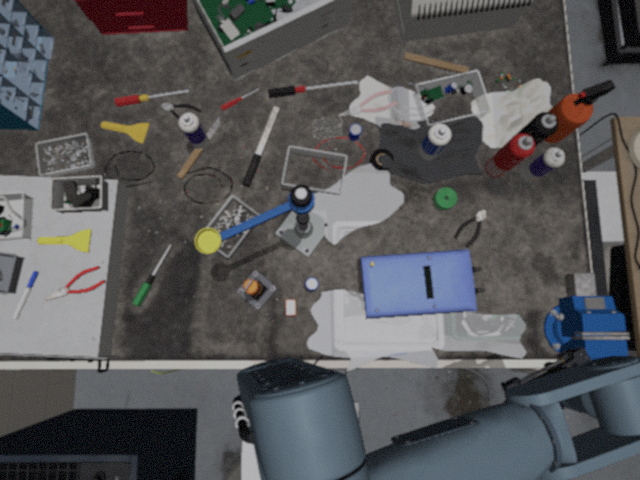

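Scene: cup at (242,235), column at (303,230), driver (302,345), capacitor (355,335), relay (354,366). Top: cup (208,240), head (300,200), driver (254,287), relay (290,308), capacitor (311,285), inverter (420,285). I'll enlarge for detail.

Run:
```python
import cv2,numpy as np
a=cv2.imread('pics/top1.png')[225:325,190:340]; b=cv2.imread('pics/top1.png')[240:340,345:495]
c=cv2.imread('pics/scene1.png')[300:400,265:385]
x=cv2.resize(a,None,fx=4,fy=4,interpolation=2)[:, :600]
y=cv2.resize(b,None,fx=4,fy=4,interpolation=2)
cv2.imwrite('pics/c1.png',cv2.resize(np.vstack([x,y]),None,fx=.75,fy=.75,interpolation=3))
a=cv2.imread('pics/scene1.png')
cv2.imwrite('pics/c2.png',cv2.resize(a[180:400,220:380],None,fx=2.7,fy=2.7,interpolation=2))
```

```text
(no output)
```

View pics/c1.png

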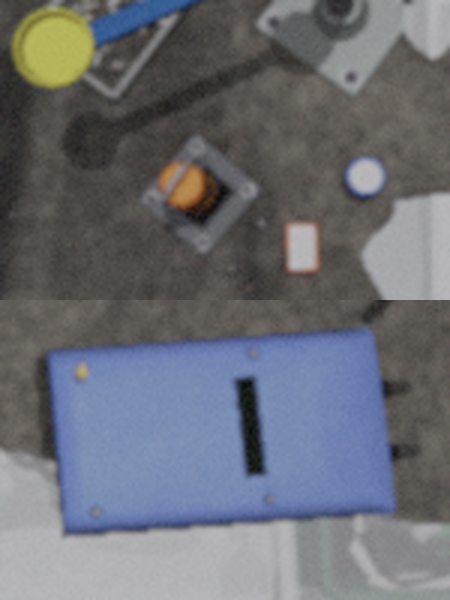

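View pics/c2.png

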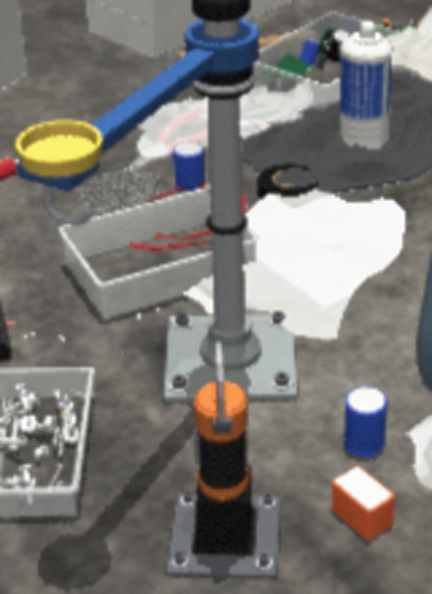

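Run:
```python
from h import *
np.set_printoptions(precision=4,suppress=True)
T=lambda x,y:ray('top',190+x/3,225+y/3)
B=lambda x,y:ray('top',345+x/3,240+(y-300)/3)
S=lambda x,y:ray('scene',220+x/2.7,180+y/2.7)
print('cup',tri([T(53,47),S(59,149)]),atz(T(53,47),.342),atz(S(59,149),.342))
print('screw',atz(B(82,372),.088))
print('inv corners',[atz(B(*p),.08)[:2] for p in[(47,352),(372,329),(395,510),(65,533)]])
rb=[(197,147),(249,188),(203,242),(153,197)];sb=[(268,498),(264,560),(178,560),(186,498)]
print('rest top',[atz(T(*p),.01)[:2] for p in rb],np.mean([atz(T(*p),.01) for p in rb],0))
print('rest sc',[atz(S(*p),.01)[:2] for p in sb],np.mean([atz(S(*p),.01) for p in sb],0))
fb=[(181,320),(279,317),(281,380),(180,381)]
print('foot',[atz(S(*p),.016)[:2] for p in fb],np.mean([atz(S(*p),.016) for p in fb],0))
print('foot top',atz(T(352,76),.016),atz(T(272,22),.016))
print('bail sc',atz(S(218,345),.186)); print('bodytop top',atz(T(184,184),.145),'bail line',atz(T(165,205),.16),atz(T(203,165),.16))
print('cap',atz(T(366,175),.05),'relay',atz(T(303,247),.034))
```

```text
cup (array([0.5384, 0.1919, 0.34  ]), [np.float64(0.001398056897186074), np.float64(0.0013980568971862614)]) [0.5389 0.1926 0.342 ] [0.5336 0.1929 0.342 ]
screw [ 0.5197 -0.1935  0.088 ]
inv corners [array([ 0.5389, -0.1634]), array([ 0.5597, -0.4584]), array([ 0.3971, -0.4696]), array([ 0.3773, -0.1763])]
rest top [array([0.501 , 0.1286]), array([0.4621, 0.0788]), array([0.4115, 0.1214]), array([0.4537, 0.1693])] [0.4571 0.1245 0.01  ]
rest sc [array([0.4644, 0.0749]), array([0.4146, 0.1173]), array([0.4553, 0.1685]), array([0.5054, 0.1266])] [0.4599 0.1218 0.01  ]
foot [array([ 0.6975, -0.0005]), array([ 0.6431, -0.0769]), array([ 0.5681, -0.0202]), array([0.6232, 0.0515])] [ 0.633  -0.0115  0.016 ]
foot top [ 0.5681 -0.0185  0.016 ] [0.6206 0.0582 0.016 ]
bail sc [0.4644 0.1188 0.186 ]
bodytop top [0.4559 0.1229 0.145 ] bail line [0.4374 0.1364 0.16  ] [0.4707 0.1054 0.16  ]
cap [ 0.471  -0.0315  0.05  ] relay [0.4061 0.0265 0.034 ]
```

View pics/wrist1.png

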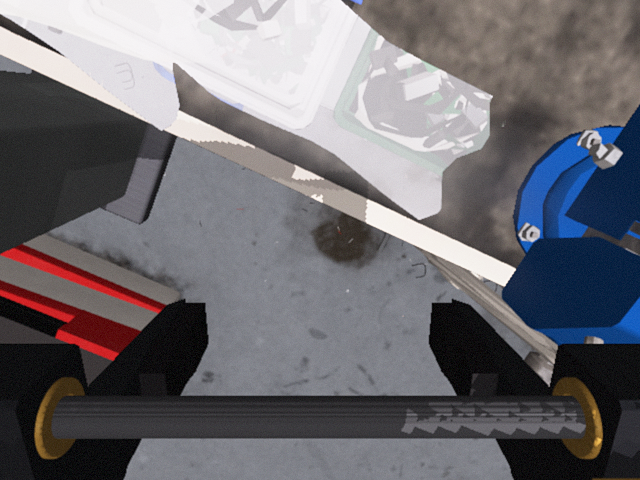

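Top crop: proud brass screw at (372.3,264). Rest centre (256.8,289.5), with the bail seen as a line across the orange top; the wrist view shows only bench edge and bare floor. Foot ≈ (0.633,-0.0115). Cup, driver and screw lie at radius 0.22, and bearings are 115°, 142.5° and 238°, consistent. Now moving above the cup, fingers shut.

>>> {"method": "jog_arm", "body": {
  "rows": [
    {"delta_pos": [0,0,-0.04],"turn": [0,0,0],"gripper": 0},
    {"delta_pos": [0,0,-0.04],"turn": [0,0,0],"gripper": 0},
    {"delta_pos": [0,0,-0.04],"turn": [0,0,0],"gripper": 0},
    {"delta_pos": [0,0,-0.04],"turn": [0,0,0],"gripper": 0},
    {"delta_pos": [0,0,-0.04],"turn": [0,0,0],"gripper": 0},
    {"delta_pos": [0.028,-0.026,0],"turn": [0,0,0],"gripper": 0},
    {"delta_pos": [0.028,-0.026,0],"turn": [0,0,0],"gripper": 0},
    {"delta_pos": [0.028,-0.026,0],"turn": [0,0,0],"gripper": 0},
    {"delta_pos": [0.028,-0.026,0],"turn": [0,0,0],"gripper": 0},
    {"delta_pos": [0.028,-0.026,0],"turn": [0,0,0],"gripper": 0},
    {"delta_pos": [0.028,-0.026,0],"turn": [0,0,0],"gripper": 0},
    {"delta_pos": [0.028,-0.026,0],"turn": [0,0,0],"gripper": 0}
  ]
}}

```text
t: 1.15
tcp_pos: [0.3446, -0.2707, 0.4385]
ee_rot: [-0.0, 0.976, 0.217, 0.0]
force: [0.2, -0.4, 0.4]
finger_gap: 0.112
grip_force: 0.0
```

>>> {"method": "jog_arm", "body": {
  "rows": [
    {"delta_pos": [0.028,-0.026,0],"turn": [0,0,0],"gripper": 0},
    {"delta_pos": [0.028,-0.026,0],"turn": [0,0,0],"gripper": 0},
    {"delta_pos": [0.028,-0.026,0],"turn": [0,0,0],"gripper": 0},
    {"delta_pos": [0.028,-0.026,0],"turn": [0,0,0],"gripper": 0},
    {"delta_pos": [0.028,-0.026,0],"turn": [0,0,0],"gripper": 0},
    {"delta_pos": [0.028,-0.026,0],"turn": [0,0,0],"gripper": 0},
    {"delta_pos": [0.028,-0.026,0],"turn": [0,0,0],"gripper": 0},
    {"delta_pos": [0.028,-0.026,0],"turn": [0,0,0],"gripper": 0},
    {"delta_pos": [0.028,-0.026,0],"turn": [0,0,0],"gripper": 0},
    {"delta_pos": [0.028,-0.026,0],"turn": [0,0,0],"gripper": 0},
    {"delta_pos": [0,0,0],"turn": [0,0,0],"gripper": 0}
  ]
}}

```text
t: 2.07
tcp_pos: [0.4882, 0.0873, 0.4379]
ee_rot: [-0.001, 0.975, 0.221, -0.0]
force: [-0.5, 0.2, -1.0]
finger_gap: 0.006
grip_force: 0.0
```

```bash
cat >> h.py <<'E'
def yel(im):
    h=cv2.cvtColor(im,cv2.COLOR_RGB2HSV); m=cv2.inRange(h,(22,120,90),(34,255,255))
    n,l,s,c=cv2.connectedComponentsWithStats(m); i=sorted(range(1,n),key=lambda i:-s[i,4])[:3]
    return [(s[j].tolist(),c[j].round(1).tolist()) for j in i]
E
python3 - <<'E'
from h import *
np.set_printoptions(precision=4,suppress=True)
s=read_state();print(s['t'],s['tcp_pos'],s['ee_rot'],s['force'],s['joint_positions'],s['finger_gap'])
im=snap('wrist','w2.png')
print(yel(im))
for n in('top','scene'):print(n,yel(camera(n)))
E
```

```text
2.0667 [0.4882 0.0873 0.4379] [-0.0013  0.9753  0.2207 -0.0001] [-0.4869  0.1969 -0.9965] [-0.0645 -0.0908  1.4977  0.0025  1.7356  1.0617] 0.005843049534390376
[([133, 27, 106, 112, 9162], [186.0, 82.7]), ([50, 227, 18, 8, 38], [58.6, 231.5]), ([529, 247, 5, 6, 24], [531.0, 249.1])]
top [([38, 230, 52, 22, 512], [70.3, 240.2]), ([101, 122, 48, 21, 505], [128.8, 129.5]), ([140, 94, 9, 7, 49], [143.6, 97.4])]
scene [([0, 403, 52, 40, 974], [28.6, 424.0]), ([226, 224, 32, 21, 532], [241.4, 234.3]), ([48, 321, 26, 19, 351], [62.4, 331.3])]
```

View pics/w2.png

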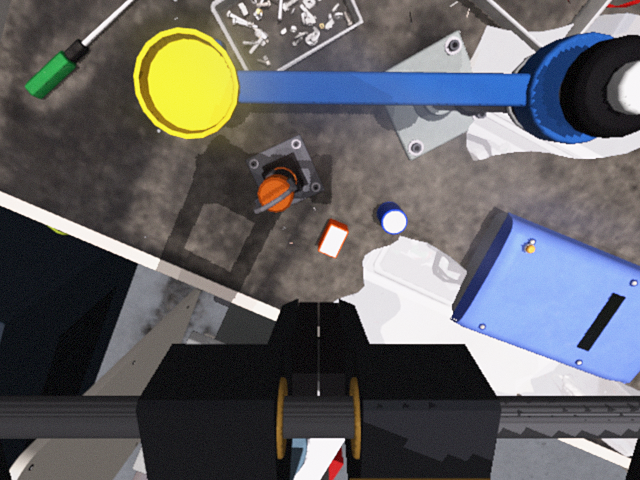

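Wrist picture: cup rim centred (186,83), screw head (530,247), bail as a line (255,212)–(300,186), rest bolts (296,144), (253,163), (316,187).

Run:
```python
from h import *
np.set_printoptions(precision=4,suppress=True)
s=read_state(); W=lambda u,v:ray('wrist',u,v,s)
print('cup',atz(W(186,82.7),.344),tri([W(186,82.7),ray('top',207.7,240.7),ray('scene',241.6,234.5)]))
print('screw',atz(W(530.5,246),.088),tri([W(530.5,246),ray('top',372.3,264)]))
print('bail',[atz(W(*p),.186)[:2] for p in[(255,212),(277,199),(300,186)]],tri([W(277,199),ray('scene',300.7,307.8)]))
print('restmid', atz(W((253+316)/2,(163+187)/2),.01))
print('foot bolt',atz(W(454,45),.016),atz(W(416,148),.016))
```

```text
cup [0.5402 0.1866 0.344 ] (array([0.5395, 0.1904, 0.3397]), [np.float64(0.002477893609187293), np.float64(0.0026123580266608722), np.float64(0.0002638059674928282)])
screw [ 0.5209 -0.1966  0.088 ] (array([ 0.5202, -0.1932,  0.0925]), [np.float64(0.001140071653239629), np.float64(0.0011400716532398395)])
bail [array([0.4427, 0.1308]), array([0.4639, 0.1164]), array([0.4851, 0.1014])] (array([0.4644, 0.1174, 0.1855]), [np.float64(0.00119686189520652), np.float64(0.0011968618952064563)])
restmid [0.4563 0.12   0.01  ]
foot bolt [ 0.6951 -0.0053  0.016 ] [ 0.5655 -0.0245  0.016 ]
```

>>> {"method": "jog_arm", "body": {
  "rows": [
    {"delta_pos": [0.03,-0.023,0],"turn": [0,0,0],"gripper": 0},
    {"delta_pos": [0.03,-0.023,0],"turn": [0,0,0],"gripper": 0},
    {"delta_pos": [0.03,-0.023,0],"turn": [0,0,0],"gripper": 0},
    {"delta_pos": [0,0,0.03],"turn": [0,0,0],"gripper": 0},
    {"delta_pos": [0,0,0.03],"turn": [0,0,0],"gripper": 0},
    {"delta_pos": [0,0,0.02],"turn": [0,0,0],"gripper": 0},
    {"delta_pos": [0,0,0],"turn": [0,0,0],"gripper": 0},
    {"delta_pos": [0,0,0],"turn": [0,0,0],"gripper": 0}
  ]
}}

```text
t: 2.88
tcp_pos: [0.5393, 0.1809, 0.3582]
ee_rot: [0.0, 0.976, 0.217, -0.001]
force: [0.4, 0.3, 0.5]
finger_gap: 0.004
grip_force: 0.0
```

Run:
```python
from h import *
s=read_state();print(s['tcp_pos'],s['ee_rot'],s['force'])
im=snap('scene','s3.png'); print(get_calibration('wrist')['hand_eye'][:3,3])
w=snap('wrist','w3.png')
a=cv2.resize(im[170:290,190:330],None,fx=4,fy=4)[:480]; b=cv2.resize(w,None,fx=.35,fy=.35)
p=np.zeros((480,a.shape[1]+b.shape[1],3),np.uint8);p[:,:a.shape[1]]=a;p[:b.shape[0],a.shape[1]:]=b
cv2.imwrite('pics/c3.png',p[:,:,::-1])
```

```text
[0.53928814 0.18090974 0.35823022] [ 7.00454713e-06  9.76268015e-01  2.16563086e-01 -1.09242532e-03] [0.36480872 0.30550166 0.48163769]
[ 0.08183193 -0.00060245 -0.1458755 ]
```

View pics/c3.png

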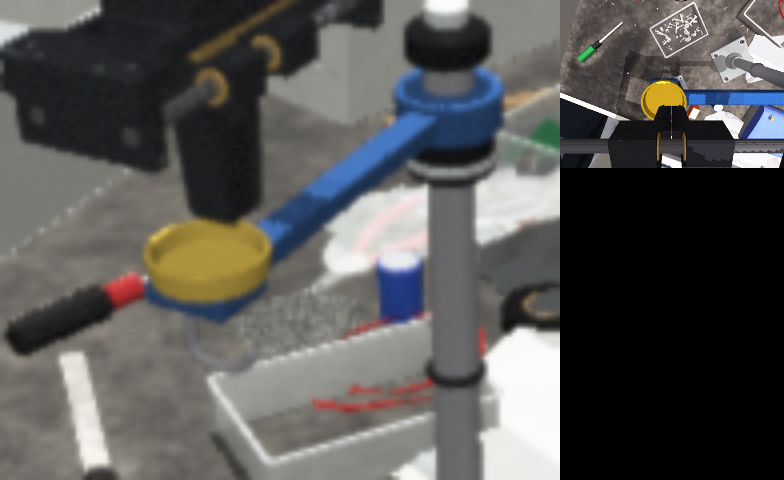

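Fingers are above the cup but about 8 mm off toward the column. I'll measure with the yellow blob and correct.

Run:
```python
from h import *
s=read_state();im=cv2.imread('pics/w3.png')[:,:,::-1]
h=cv2.cvtColor(im.copy(),cv2.COLOR_RGB2HSV); m=cv2.inRange(h,(18,120,60),(36,255,255))
n,l,st,c=cv2.connectedComponentsWithStats(m);i=1+np.argmax(st[1:,4]);x,y,w,hh,_=st[i];print(st[i])
for z in(.344,):
  L=atz(ray('wrist',x,y+hh/2,s),z);R=atz(ray('wrist',x+w,y+hh/2,s),z);print(L,R,(L+R)/2,np.linalg.norm(L-R))
for p in [(.633,-.0115),(.631,-.013)]: pass
# project TCP & cup floor in scene
C=get_calibration('scene')
for X in(s['tcp_pos'],[.5395,.188,.334]):
  q=C['R']@np.array(X)+C['t'];f=K(C);u=q[0]/q[2]*f+C['cx'];v=q[1]/q[2]*f+C['cy'];print((u-190)*4,(v-170)*4)
```

```text
[ 230  227  132  122 9499]
[0.53063968 0.21927619 0.344     ] [0.55456414 0.16812858 0.344     ] [0.54260191 0.19370239 0.344     ] 0.056466438785563
218.4426695422069 210.09493198252028
211.9369987473758 268.00810576272363
```

>>> {"method": "jog_arm", "body": {
  "rows": [
    {"delta_pos": [0.004,-0.007,0],"turn": [0,0,0],"gripper": 0},
    {"delta_pos": [0,0,0.008],"turn": [0,0,0],"gripper": 0},
    {"delta_pos": [0,0,0.006],"turn": [0,0,0],"gripper": 0},
    {"delta_pos": [0,0,0.005],"turn": [0,0,0],"gripper": 0},
    {"delta_pos": [0,0,0.004],"turn": [0,0,0],"gripper": 0},
    {"delta_pos": [0,0,0.004],"turn": [0,0,0],"gripper": 0},
    {"delta_pos": [0,0,0.003],"turn": [0,0,0],"gripper": 0},
    {"delta_pos": [0,0,0],"turn": [0,0,0],"gripper": 0},
    {"delta_pos": [0,0,0],"turn": [0,0,0],"gripper": 0}
  ]
}}

```text
t: 3.73
tcp_pos: [0.5406, 0.1911, 0.3301]
ee_rot: [-0.0, 0.976, 0.218, 0.001]
force: [-1.2, 1.2, 7.4]
finger_gap: -0.0
grip_force: 3.7
```

Run:
```python
from h import *
s=read_state();print(s['tcp_pos'],s['force'])
im=snap('scene','s4.png')
cv2.imwrite('pics/c4.png',cv2.resize(im[170:310,190:330],None,fx=4,fy=4)[:,:,::-1])
```

```text
[0.54064393 0.19110301 0.3301283 ] [-1.19000222  1.24811051  7.35155438]
```

View pics/c4.png

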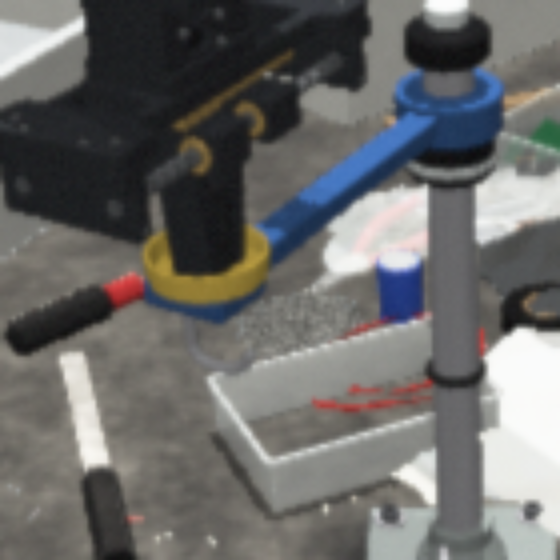

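Fingers are seated in the cup (force 7.4 N, z 0.330). Pulling down to cup floor ≈0.212 (hook ≈0.163).

>>> {"method": "jog_arm", "body": {
  "rows": [
    {"delta_pos": [0,0,0.006],"turn": [0,0,0],"gripper": 0},
    {"delta_pos": [0,0,0.012],"turn": [0,0,0],"gripper": 0},
    {"delta_pos": [0,0,0.012],"turn": [0,0,0],"gripper": 0},
    {"delta_pos": [0,0,0.012],"turn": [0,0,0],"gripper": 0},
    {"delta_pos": [0,0,0.012],"turn": [0,0,0],"gripper": 0},
    {"delta_pos": [0,0,0.012],"turn": [0,0,0],"gripper": 0},
    {"delta_pos": [0,0,0.012],"turn": [0,0,0],"gripper": 0},
    {"delta_pos": [0,0,0.012],"turn": [0,0,0],"gripper": 0},
    {"delta_pos": [0,0,0.012],"turn": [0,0,0],"gripper": 0},
    {"delta_pos": [0,0,0.012],"turn": [0,0,0],"gripper": 0},
    {"delta_pos": [0,0,0.006],"turn": [0,0,0],"gripper": 0},
    {"delta_pos": [0,0,0],"turn": [0,0,0],"gripper": 0}
  ]
}}

```text
t: 4.78
tcp_pos: [0.541, 0.1914, 0.2097]
ee_rot: [-0.0, 0.976, 0.218, 0.001]
force: [-1.9, 3.1, 11.4]
finger_gap: 0.007
grip_force: 5.8
```

Run:
```python
from h import *
s=read_state();p=s['tcp_pos'];print(p,s['force'],s['ee_rot'])
c=np.array([.632,-.0125]);r=p[:2]-c;a=np.degrees(np.arctan2(r[1],r[0]));print(np.hypot(*r),a)
th=np.radians(a)
a0=2*np.arctan2(s['ee_rot'][2],s['ee_rot'][1]);X=np.array([np.cos(a0),np.sin(a0)]);Y=np.array([X[1],-X[0]])
R=np.hypot(*r)
for A in np.arange(118,145,3): 
  q=c+R*np.array([np.cos(np.radians(A)),np.sin(np.radians(A))]);d=q-p[:2];print(A,q,d@X,d@Y)
```

```text
[0.54100779 0.19135418 0.20967699] [-1.85518296  3.12916396 11.43649713] [-4.44725139e-04  9.75999655e-01  2.17767257e-01  1.37717499e-03]
0.2232400294627736 114.05404010766262
118 [0.52719515 0.18460925] -0.015369724168368527 0.00023370309259378272
121 [0.51702288 0.17885405] -0.027023632643292002 0.0011189899222232857
124 [0.50716576 0.17257437] -0.0386152375088992 0.0026129819410234873
127 [0.4976508  0.16578741] -0.05011276698197627 0.004711584220716853
130 [0.48850408 0.15851178] -0.06148470713342075 0.007409044638326855
133 [0.47975067 0.15076742] -0.07269988826573148 0.010697969642346976
136 [0.47141456 0.14257556] -0.08372757034698265 0.014569344517951577
139 [0.46351861 0.13395864] -0.09453752726711409 0.01901255809570258
142 [0.45608446 0.12494029] -0.10510012968559863 0.024015431836027376
```

>>> {"method": "jog_arm", "body": {
  "rows": [
    {"delta_pos": [-0.004,0.001,-0.002],"turn": [0,0,0],"gripper": 0},
    {"delta_pos": [-0.008,0.001,0],"turn": [0,0,0],"gripper": 0},
    {"delta_pos": [-0.008,0.001,0],"turn": [0,0,0],"gripper": 0},
    {"delta_pos": [-0.008,0.001,0],"turn": [0,0,0],"gripper": 0},
    {"delta_pos": [-0.008,0.001,0],"turn": [0,0,0],"gripper": 0},
    {"delta_pos": [-0.008,0.001,0],"turn": [0,0,0],"gripper": 0},
    {"delta_pos": [-0.008,0.0015,0],"turn": [0,0,0],"gripper": 0},
    {"delta_pos": [-0.006,0.001,0],"turn": [0,0,0],"gripper": 0},
    {"delta_pos": [-0.004,0.001,0],"turn": [0,0,0],"gripper": 0},
    {"delta_pos": [0,0,0],"turn": [0,0,0],"gripper": 0}
  ]
}}

```text
t: 5.62
tcp_pos: [0.49, 0.1553, 0.2135]
ee_rot: [0.001, 0.976, 0.218, 0.003]
force: [0.2, -0.7, 12.4]
finger_gap: 0.005
grip_force: 5.8
```

```bash
cat >> h.py <<'E'
c0=np.array([.632,-.0125])
def rep(fn,targets=(),R=.221):
    s=read_state();p=s['tcp_pos'];r=p[:2]-c0
    print(s['t'],p,s['force'],'r',np.hypot(*r),'ang',np.degrees(np.arctan2(r[1],r[0]))%360)
    a0=2*np.arctan2(s['ee_rot'][2],s['ee_rot'][1]);X=np.array([np.cos(a0),np.sin(a0)]);Y=np.array([X[1],-X[0]])
    for A in targets:
        q=c0+R*np.array([np.cos(np.radians(A)),np.sin(np.radians(A))]);d=q-p[:2];print(A,q,d@X,d@Y)
    if fn:
        im=snap('scene','s'+fn);return im
E
python3 - <<'E'
from h import *
im=rep('5.png',(133,136,139,142.5))
print(yel(im))
cv2.imwrite('pics/c5.png',cv2.resize(im[220:400,230:370],None,fx=3.3,fy=3.3,interpolation=2)[:,:,::-1])
E
```

```text
5.6167 [0.49003328 0.15525656 0.21352151] [ 0.18134566 -0.72697626 12.4044381 ] r 0.21976535891167348 ang 130.2401128042023
133 [0.48127836 0.14912917] -0.01052841929170366 0.0018291675876308017
136 [0.4730259 0.1410195] -0.021443811377553867 0.005666354280492522
139 [0.46520918 0.13248905] -0.03214342146305653 0.01006954972493104
142.5 [0.45666891 0.12203628] -0.04431448689006575 0.01590579740016289
[([0, 403, 52, 40, 975], [28.6, 424.0]), ([48, 321, 26, 19, 351], [62.4, 331.3]), ([264, 285, 28, 20, 234], [280.2, 297.3])]
```

View pics/c5.png

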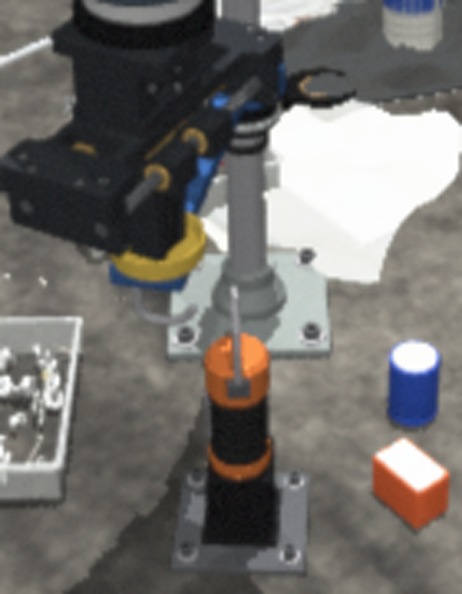

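Scene: hook tip at (195,308) is left of the bail, which spans (235,290) to (238,385), at mid-height. Entering.

>>> {"method": "jog_arm", "body": {
  "rows": [
    {"delta_pos": [-0.005,0.001,0],"turn": [0,0,0],"gripper": 0},
    {"delta_pos": [-0.0055,0.001,0],"turn": [0,0,0],"gripper": 0},
    {"delta_pos": [-0.0055,0.0017,0],"turn": [0,0,0],"gripper": 0},
    {"delta_pos": [-0.0055,0.002,0],"turn": [0,0,0],"gripper": 0},
    {"delta_pos": [-0.0055,0.002,0],"turn": [0,0,0],"gripper": 0},
    {"delta_pos": [-0.0055,0.0025,0],"turn": [0,0,0],"gripper": 0},
    {"delta_pos": [-0.0055,0.0025,0],"turn": [0,0,0],"gripper": 0},
    {"delta_pos": [-0.006,0.003,0],"turn": [0,0,0],"gripper": 0},
    {"delta_pos": [0,0,0],"turn": [0,0,0],"gripper": 0}
  ]
}}

```text
t: 6.42
tcp_pos: [0.4574, 0.1218, 0.2136]
ee_rot: [0.001, 0.976, 0.217, 0.004]
force: [1.1, -0.8, 12.5]
finger_gap: 0.005
grip_force: 6.0
```

Run:
```python
from h import *
im=rep('6.png',(142.5,))
cv2.imwrite('pics/c6.png',cv2.resize(im[240:380,240:350],None,fx=4,fy=4,interpolation=2)[:,:,::-1])
```

```text
6.4167 [0.45735647 0.12181081 0.2135917 ] [ 1.05607104 -0.83552236 12.47227855] r 0.2203174004532238 ang 142.43766637630094
142.5 [0.45666891 0.12203628] -0.0005268118437042052 -0.0004960245428063516
```

View pics/c6.png

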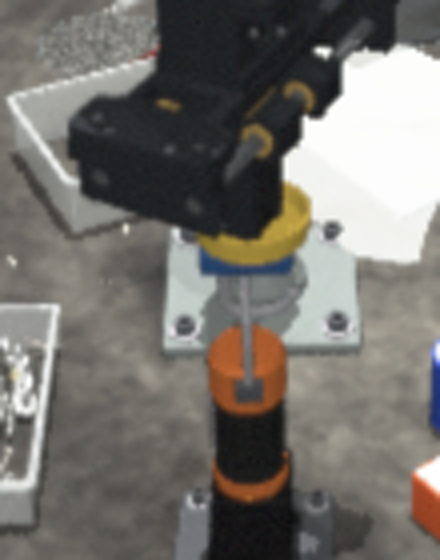

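Scene: cup and blue arm end sit over the bail at (248,300), with the driver still standing. Hook is in; easing up while watching force.

>>> {"method": "jog_arm", "body": {
  "rows": [
    {"delta_pos": [0,0,-0.003],"turn": [0,0,0],"gripper": 0},
    {"delta_pos": [0,0,-0.004],"turn": [0,0,0],"gripper": 0},
    {"delta_pos": [0,0,-0.004],"turn": [0,0,0],"gripper": 0},
    {"delta_pos": [0,0,-0.004],"turn": [0,0,0],"gripper": 0},
    {"delta_pos": [0,0,-0.004],"turn": [0,0,0],"gripper": 0},
    {"delta_pos": [0,0,-0.004],"turn": [0,0,0],"gripper": 0},
    {"delta_pos": [0,0,-0.004],"turn": [0,0,0],"gripper": 0},
    {"delta_pos": [0,0,-0.004],"turn": [0,0,0],"gripper": 0},
    {"delta_pos": [0,0,-0.004],"turn": [0,0,0],"gripper": 0},
    {"delta_pos": [0,0,0],"turn": [0,0,0],"gripper": 0},
    {"delta_pos": [0,0,0],"turn": [0,0,0],"gripper": 0}
  ]
}}

```text
t: 7.38
tcp_pos: [0.4571, 0.1222, 0.2479]
ee_rot: [0.001, 0.976, 0.218, 0.003]
force: [1.7, -2.2, 6.2]
finger_gap: 0.004
grip_force: 3.4
```

```bash
cat >> h.py <<'E'
def ora(im,box):
    x0,y0,x1,y1=box;h=cv2.cvtColor(im.copy(),cv2.COLOR_RGB2HSV); m=cv2.inRange(h,(3,150,60),(15,255,255));k=np.zeros_like(m);k[y0:y1,x0:x1]=m[y0:y1,x0:x1]
    n,l,s,c=cv2.connectedComponentsWithStats(k);return [(s[i].tolist(),c[i].round(1).tolist()) for i in range(1,n) if s[i,4]>15]
E
python3 - <<'E'
from h import *
im=rep('7.png',(142.5,)); a=cv2.imread('pics/scene1.png')[:,:,::-1]
print(ora(a,(270,200,345,400)));print(ora(im,(270,200,345,400)))
E
```

```text
7.3833 [0.4571268  0.12220564 0.24787195] [ 1.71616663 -2.20758056  6.20352968] r 0.22074021858382167 ang 142.3927730210825
142.5 [0.45666891 0.12203628] -0.00048647156338125445 -4.111281251062523e-05
[([292, 322, 19, 22, 278], [301.2, 332.1]), ([294, 353, 18, 13, 86], [302.7, 361.0]), ([343, 359, 2, 11, 20], [343.5, 364.0])]
[([292, 316, 19, 22, 277], [300.9, 326.1]), ([293, 349, 19, 10, 73], [302.7, 355.0]), ([343, 359, 2, 11, 20], [343.5, 364.0])]
```

>>> {"method": "jog_arm", "body": {
  "rows": [
    {"delta_pos": [0,0,-0.005],"turn": [0,0,0],"gripper": 0},
    {"delta_pos": [0,0,-0.007],"turn": [0,0,0],"gripper": 0},
    {"delta_pos": [0,0,-0.007],"turn": [0,0,0],"gripper": 0},
    {"delta_pos": [0,0,-0.007],"turn": [0,0,0],"gripper": 0},
    {"delta_pos": [0,0,-0.007],"turn": [0,0,0],"gripper": 0},
    {"delta_pos": [0,0,-0.007],"turn": [0,0,0],"gripper": 0},
    {"delta_pos": [0,0,-0.007],"turn": [0,0,0],"gripper": 0},
    {"delta_pos": [0,0,-0.007],"turn": [0,0,0],"gripper": 0},
    {"delta_pos": [0,0,-0.007],"turn": [0,0,0],"gripper": 0},
    {"delta_pos": [0,0,-0.007],"turn": [0,0,0],"gripper": 0},
    {"delta_pos": [0,0,-0.007],"turn": [0,0,0],"gripper": 0},
    {"delta_pos": [0,0,-0.004],"turn": [0,0,0],"gripper": 0}
  ]
}}

```text
t: 8.43
tcp_pos: [0.4549, 0.1229, 0.3256]
ee_rot: [-0.0, 0.976, 0.218, -0.0]
force: [0.9, -0.3, 2.3]
finger_gap: 0.007
grip_force: 1.4
```

>>> {"method": "jog_arm", "body": {
  "rows": [
    {"delta_pos": [0,0,-0.002],"turn": [0,0,0],"gripper": 0},
    {"delta_pos": [0,0,0],"turn": [0,0,0],"gripper": 0},
    {"delta_pos": [0,0,0],"turn": [0,0,0],"gripper": 0}
  ]
}}

```text
t: 8.68
tcp_pos: [0.4548, 0.1228, 0.3266]
ee_rot: [-0.0, 0.976, 0.218, -0.0]
force: [0.5, 0.9, 3.7]
finger_gap: 0.004
grip_force: 2.1
```

Run:
```python
from h import *
np.set_printoptions(precision=4,suppress=True)
im=rep('8.png'); print(ora(im,(270,200,345,400)))
s=read_state();p=s['tcp_pos'][:2];a0=2*np.arctan2(s['ee_rot'][2],s['ee_rot'][1]);X=np.array([np.cos(a0),np.sin(a0)]);Y=np.array([X[1],-X[0]])
for A in range(148,245,6):
  q=c0+.2205*np.array([np.cos(np.radians(A)),np.sin(np.radians(A))]);d=q-p;p=q;print(A,q,[round(d@X,4),round(d@Y,4)])
```

```text
8.6833 [0.4548 0.1228 0.3266] [0.5207 0.9349 3.6526] r 0.22296285530465088 ang 142.63096001738822
[([291, 283, 19, 23, 274], [300.2, 293.7]), ([292, 320, 19, 8, 70], [301.4, 324.5]), ([343, 359, 2, 11, 20], [343.5, 364.0])]
148 [0.445  0.1043] [np.float64(-0.0167), np.float64(0.0125)]
154 [0.4338 0.0842] [np.float64(-0.0187), np.float64(0.0135)]
160 [0.4248 0.0629] [np.float64(-0.0172), np.float64(0.0154)]
166 [0.418  0.0408] [np.float64(-0.0155), np.float64(0.0171)]
172 [0.4136 0.0182] [np.float64(-0.0136), np.float64(0.0186)]
178 [ 0.4116 -0.0048] [np.float64(-0.0116), np.float64(0.02)]
184 [ 0.412  -0.0279] [np.float64(-0.0094), np.float64(0.0211)]
190 [ 0.4148 -0.0508] [np.float64(-0.0072), np.float64(0.0219)]
196 [ 0.42   -0.0733] [np.float64(-0.0049), np.float64(0.0226)]
202 [ 0.4276 -0.0951] [np.float64(-0.0025), np.float64(0.0229)]
208 [ 0.4373 -0.116 ] [np.float64(-0.0001), np.float64(0.0231)]
214 [ 0.4492 -0.1358] [np.float64(0.0024), np.float64(0.023)]
220 [ 0.4631 -0.1542] [np.float64(0.0047), np.float64(0.0226)]
226 [ 0.4788 -0.1711] [np.float64(0.0071), np.float64(0.022)]
232 [ 0.4962 -0.1863] [np.float64(0.0093), np.float64(0.0211)]
238 [ 0.5152 -0.1995] [np.float64(0.0115), np.float64(0.02)]
244 [ 0.5353 -0.2107] [np.float64(0.0135), np.float64(0.0187)]
```

Driver is clear of the rest and hanging straight. Swinging round gently.

>>> {"method": "jog_arm", "body": {
  "rows": [
    {"delta_pos": [-0.003,0.002,0],"turn": [0,0,0],"gripper": 0},
    {"delta_pos": [-0.006,0.0045,0],"turn": [0,0,0],"gripper": 0},
    {"delta_pos": [-0.0077,0.006,0],"turn": [0,0,0],"gripper": 0},
    {"delta_pos": [-0.0062,0.0045,0],"turn": [0,0,0],"gripper": 0},
    {"delta_pos": [-0.0062,0.0045,0],"turn": [0,0,0],"gripper": 0},
    {"delta_pos": [-0.0062,0.0045,0],"turn": [0,0,0],"gripper": 0},
    {"delta_pos": [-0.0057,0.0051,0],"turn": [0,0,0],"gripper": 0},
    {"delta_pos": [-0.0057,0.0051,0],"turn": [0,0,0],"gripper": 0},
    {"delta_pos": [-0.0057,0.0051,0],"turn": [0,0,0],"gripper": 0},
    {"delta_pos": [-0.0052,0.0057,0],"turn": [0,0,0],"gripper": 0},
    {"delta_pos": [-0.0052,0.0057,0],"turn": [0,0,0],"gripper": 0},
    {"delta_pos": [-0.0052,0.0057,0],"turn": [0,0,0],"gripper": 0}
  ]
}}

```text
t: 9.73
tcp_pos: [0.4183, 0.0401, 0.3268]
ee_rot: [0.0, 0.976, 0.218, 0.0]
force: [2.5, 0.4, 3.6]
finger_gap: 0.004
grip_force: 1.5
```

>>> {"method": "jog_arm", "body": {
  "rows": [
    {"delta_pos": [-0.0045,0.0062,0],"turn": [0,0,0],"gripper": 0},
    {"delta_pos": [-0.0045,0.0062,0],"turn": [0,0,0],"gripper": 0},
    {"delta_pos": [-0.0045,0.0062,0],"turn": [0,0,0],"gripper": 0},
    {"delta_pos": [-0.0039,0.0067,0],"turn": [0,0,0],"gripper": 0},
    {"delta_pos": [-0.0039,0.0067,0],"turn": [0,0,0],"gripper": 0},
    {"delta_pos": [-0.0039,0.0067,0],"turn": [0,0,0],"gripper": 0},
    {"delta_pos": [-0.0031,0.007,0],"turn": [0,0,0],"gripper": 0},
    {"delta_pos": [-0.0031,0.007,0],"turn": [0,0,0],"gripper": 0},
    {"delta_pos": [-0.0031,0.007,0],"turn": [0,0,0],"gripper": 0},
    {"delta_pos": [-0.0024,0.0073,0],"turn": [0,0,0],"gripper": 0},
    {"delta_pos": [-0.0024,0.0073,0],"turn": [0,0,0],"gripper": 0},
    {"delta_pos": [-0.0024,0.0073,0],"turn": [0,0,0],"gripper": 0}
  ]
}}

```text
t: 10.73
tcp_pos: [0.4153, -0.0513, 0.3267]
ee_rot: [-0.0, 0.976, 0.218, 0.0]
force: [2.4, 2.2, 3.0]
finger_gap: 0.006
grip_force: 1.7
```

Run:
```python
from h import *
np.set_printoptions(precision=4,suppress=True)
im=rep('9.png',(192,),.2205); print(ora(im,(270,150,640,400)))
s=read_state();p=s['tcp_pos']; 
C=get_calibration('scene');f=K(C)
for z in(.375-.12,.334): 
  q=C['R']@np.array([p[0],p[1],z])+C['t'];print(z,q[0]/q[2]*f+C['cx'],q[1]/q[2]*f+C['cy'])
print(yel(im))
```

```text
10.7333 [ 0.4153 -0.0513  0.3267] [2.4198 2.1921 3.0284] r 0.22013261734248202 ang 190.15441493012824
192 [ 0.4163 -0.0583] -0.0020808159612973284 0.006794432696461025
[([373, 261, 13, 21, 207], [378.6, 270.3]), ([370, 297, 7, 7, 28], [373.0, 300.2]), ([343, 359, 19, 21, 188], [351.3, 369.8])]
0.255 384.3573093879436 258.86111596281063
0.334 387.0121832499785 223.56438919464048
[([0, 403, 52, 40, 975], [28.6, 424.0]), ([48, 321, 26, 19, 352], [62.4, 331.3]), ([374, 215, 22, 17, 174], [382.7, 224.5])]
```

>>> {"method": "jog_arm", "body": {
  "rows": [
    {"delta_pos": [-0.0016,0.0075,0],"turn": [0,0,0],"gripper": 0},
    {"delta_pos": [-0.0016,0.0075,0],"turn": [0,0,0],"gripper": 0},
    {"delta_pos": [-0.0016,0.0075,0],"turn": [0,0,0],"gripper": 0},
    {"delta_pos": [-0.0008,0.0076,0],"turn": [0,0,0],"gripper": 0},
    {"delta_pos": [-0.0008,0.0076,0],"turn": [0,0,0],"gripper": 0},
    {"delta_pos": [-0.0008,0.0076,0],"turn": [0,0,0],"gripper": 0},
    {"delta_pos": [0,0.0077,0],"turn": [0,0,0],"gripper": 0},
    {"delta_pos": [0,0.0077,0],"turn": [0,0,0],"gripper": 0},
    {"delta_pos": [0,0.0077,0],"turn": [0,0,0],"gripper": 0},
    {"delta_pos": [0.0008,0.0077,0],"turn": [0,0,0],"gripper": 0},
    {"delta_pos": [0.0008,0.0077,0],"turn": [0,0,0],"gripper": 0},
    {"delta_pos": [0.0008,0.0077,0],"turn": [0,0,0],"gripper": 0}
  ]
}}

```text
t: 11.78
tcp_pos: [0.4501, -0.1361, 0.3267]
ee_rot: [-0.0, 0.976, 0.218, 0.0]
force: [0.5, 1.4, 3.3]
finger_gap: 0.007
grip_force: 1.7
```

>>> {"method": "jog_arm", "body": {
  "rows": [
    {"delta_pos": [0.0016,0.0075,0],"turn": [0,0,0],"gripper": 0},
    {"delta_pos": [0.0016,0.0075,0],"turn": [0,0,0],"gripper": 0},
    {"delta_pos": [0.0016,0.0075,0],"turn": [0,0,0],"gripper": 0},
    {"delta_pos": [0.0024,0.0073,0],"turn": [0,0,0],"gripper": 0},
    {"delta_pos": [0.0024,0.0073,0],"turn": [0,0,0],"gripper": 0},
    {"delta_pos": [0.002,0.006,0],"turn": [0,0,0],"gripper": 0},
    {"delta_pos": [0.0018,0.004,0],"turn": [0,0,0],"gripper": 0},
    {"delta_pos": [0.0012,0.0025,0],"turn": [0,0,0],"gripper": 0},
    {"delta_pos": [0,0,0],"turn": [0,0,0],"gripper": 0},
    {"delta_pos": [0,0,0],"turn": [0,0,0],"gripper": 0},
    {"delta_pos": [0,0,0],"turn": [0,0,0],"gripper": 0},
    {"delta_pos": [0,0,0],"turn": [0,0,0],"gripper": 0}
  ]
}}

```text
t: 12.78
tcp_pos: [0.4838, -0.1742, 0.3268]
ee_rot: [0.0, 0.976, 0.218, -0.0]
force: [-0.9, -2.0, 3.0]
finger_gap: 0.003
grip_force: 1.9
```

Run:
```python
from h import *
np.set_printoptions(precision=4,suppress=True)
rep(None,(234,236,238.5),.2205)
s=read_state()
for n in('top','wrist'):
  im=snap(n,n+'10.png'); print(n,yel(im)[:3],ora(im,(0,0,640,480)))
C=get_calibration('top');f=K(C)
for X in([.5175,-.2,.344],[.5205,-.1945,.088],list(s['tcp_pos'][:2])+[.344],list(s['tcp_pos'][:2])+[.112]):
  q=C['R']@np.array(X)+C['t'];print(q[0]/q[2]*f+C['cx'],q[1]/q[2]*f+C['cy'])
```

```text
12.7833 [ 0.4838 -0.1742  0.3268] [-0.9053 -2.035   2.9979] r 0.21935274831605614 ang 227.49452065875914
234 [ 0.5024 -0.1909] 0.00975406998024583 0.023000993678548846
236 [ 0.5087 -0.1953] 0.013586128337994463 0.029675693221781704
238.5 [ 0.5168 -0.2005] 0.018699921610430686 0.03782434511250239
top [([38, 230, 52, 22, 514], [70.4, 240.2]), ([101, 122, 48, 22, 507], [128.8, 129.5]), ([140, 94, 9, 8, 49], [143.8, 97.5])] [([546, 94, 47, 49, 1120], [569.2, 116.2]), ([618, 363, 21, 8, 94], [629.0, 367.0])]
wrist [([255, 247, 155, 98, 7915], [337.4, 292.9]), ([293, 251, 23, 8, 43], [304.3, 254.3]), ([317, 386, 3, 4, 7], [318.1, 387.6])] [([96, 143, 48, 51, 734], [126.5, 165.3]), ([303, 187, 46, 60, 1092], [329.5, 221.8])]
391.7918806968265 250.24784076423762
372.70673079213293 263.7052083049239
380.07884225957457 266.0076585657186
366.54287250661173 276.49081734062935
```

>>> {"method": "jog_arm", "body": {
  "rows": [
    {"delta_pos": [0.001,0.002,0],"turn": [0,0,0],"gripper": 0},
    {"delta_pos": [0.002,0.0045,0],"turn": [0,0,0],"gripper": 0},
    {"delta_pos": [0.0025,0.0055,0],"turn": [0,0,0],"gripper": 0},
    {"delta_pos": [0.0025,0.0055,0],"turn": [0,0,0],"gripper": 0},
    {"delta_pos": [0.0025,0.0055,0],"turn": [0,0,0],"gripper": 0},
    {"delta_pos": [0.003,0.006,0],"turn": [0,0,0],"gripper": 0},
    {"delta_pos": [0.002,0.0045,0],"turn": [0,0,0],"gripper": 0},
    {"delta_pos": [0.002,0.0025,0],"turn": [0,0,0],"gripper": 0},
    {"delta_pos": [0,0,0],"turn": [0,0,0],"gripper": 0},
    {"delta_pos": [0,0,0],"turn": [0,0,0],"gripper": 0},
    {"delta_pos": [0,0,0],"turn": [0,0,0],"gripper": 0},
    {"delta_pos": [0,0,0],"turn": [0,0,0],"gripper": 0}
  ]
}}

```text
t: 13.88
tcp_pos: [0.515, -0.1993, 0.3268]
ee_rot: [0.0, 0.976, 0.218, 0.0]
force: [0.8, 0.7, 3.3]
finger_gap: 0.005
grip_force: 1.9
```

>>> {"method": "jog_arm", "body": {
  "rows": [
    {"delta_pos": [0,0,0],"turn": [0,0,0],"gripper": 0},
    {"delta_pos": [0,0,0],"turn": [0,0,0],"gripper": 0},
    {"delta_pos": [0,0,0],"turn": [0,0,0],"gripper": 0},
    {"delta_pos": [0,0,0],"turn": [0,0,0],"gripper": 0},
    {"delta_pos": [0,0,0],"turn": [0,0,0],"gripper": 0},
    {"delta_pos": [0,0,0],"turn": [0,0,0],"gripper": 0}
  ]
}}

```text
t: 14.38
tcp_pos: [0.5151, -0.1994, 0.3267]
ee_rot: [0.0, 0.976, 0.218, -0.0]
force: [1.3, 0.0, 3.4]
finger_gap: 0.007
grip_force: 1.9
```

Run:
```python
from h import *
np.set_printoptions(precision=4,suppress=True)
rep(None,(238.5,),.2205)
s=read_state();zr=s['tcp_pos'][2]+.010
im=snap('wrist','w11.png')
(x,y,w,h,a),c=yel(im)[0];print(x,y,w,h,c)
L=atz(ray('wrist',x,300,s),zr);R=atz(ray('wrist',x+w,300,s),zr);print(np.linalg.norm(L-R),(L+R)/2)
hh=cv2.cvtColor(im,cv2.COLOR_RGB2HSV)
H=np.array(get_calibration('wrist')['hand_eye'])
def proj(X):
  Rw=Ro.from_quat(np.roll(s['ee_rot'],-1)).as_matrix();q=H[:3,:3].T@(Rw.T@(np.array(X)-s['tcp_pos'])-H[:3,3]);C=get_calibration('wrist');return q[0]/q[2]*K(C)+C['cx'],q[1]/q[2]*K(C)+C['cy']
print('screw',proj([.5205,-.1945,.088]),'cup',proj([*s['tcp_pos'][:2],zr]),'btop',proj([*s['tcp_pos'][:2],.24]),'bit',proj([*s['tcp_pos'][:2],.105]))
print(ora(im,(0,0,640,480)))
for n in('scene','top'):
  q=camera(n);print(n,[t for t in yel(q)],ora(q,(280,150,600,420)))
```

```text
14.3833 [ 0.5151 -0.1994  0.3267] [1.2669 0.007  3.3733] r 0.22042681929933106 ang 237.96030398885455
238.5 [ 0.5168 -0.2005] 0.0010724083639603293 0.0017798131218504795
249 241 156 104 [329.6, 289.4]
0.05625366205433295 [ 0.5295 -0.1953  0.3367]
screw (np.float64(316.9375962546065), np.float64(188.39849674778753)) cup (np.float64(320.02610149153526), np.float64(335.88062465009926)) btop (np.float64(319.4907795418262), np.float64(249.49951213923774)) bit (np.float64(319.1822623016072), np.float64(199.71626963744646))
[([65, 160, 49, 50, 809], [96.2, 181.0]), ([294, 183, 49, 24, 163], [318.5, 189.6]), ([298, 198, 52, 46, 1634], [323.8, 220.8])]
scene [([0, 403, 52, 40, 976], [28.7, 424.0]), ([48, 321, 26, 19, 353], [62.3, 331.3]), ([5, 51, 21, 31, 114], [16.9, 62.4])] [([518, 180, 48, 34, 1094], [540.5, 196.8]), ([343, 359, 15, 21, 160], [350.0, 369.5])]
top [([38, 230, 52, 22, 511], [70.4, 240.2]), ([101, 122, 49, 21, 509], [128.9, 129.5]), ([139, 94, 10, 7, 50], [143.5, 97.4])] [([373, 253, 8, 11, 54], [376.1, 258.7])]
```

>>> {"method": "jog_arm", "body": {
  "rows": [
    {"delta_pos": [0,0,-0.002],"turn": [0,0,0],"gripper": 0},
    {"delta_pos": [0,0,-0.003],"turn": [0,0,0],"gripper": 0},
    {"delta_pos": [0,0,-0.003],"turn": [0,0,0],"gripper": 0},
    {"delta_pos": [0,0,-0.003],"turn": [0,0,0],"gripper": 0},
    {"delta_pos": [0,0,-0.006],"turn": [0,0,0],"gripper": 0},
    {"delta_pos": [0,0,-0.01],"turn": [0,0,0],"gripper": 0},
    {"delta_pos": [0,0,-0.02],"turn": [0,0,0],"gripper": 0},
    {"delta_pos": [0,0,-0.03],"turn": [0,0,0],"gripper": 0},
    {"delta_pos": [0,0,-0.03],"turn": [0,0,0],"gripper": 0},
    {"delta_pos": [-0.03,0,-0.02],"turn": [0,0,0],"gripper": 0},
    {"delta_pos": [-0.03,0,0],"turn": [0,0,0],"gripper": 0},
    {"delta_pos": [-0.03,0,0],"turn": [0,0,0],"gripper": 0}
  ]
}}

```text
t: 15.53
tcp_pos: [0.4332, -0.238, 0.4563]
ee_rot: [0.002, 0.976, 0.218, 0.001]
force: [1.1, -1.1, 0.5]
finger_gap: 0.006
grip_force: 0.0
```

>>> {"method": "jog_arm", "body": {
  "rows": [
    {"delta_pos": [-0.03,0,0],"turn": [0,0,0],"gripper": 0},
    {"delta_pos": [-0.03,0,0],"turn": [0,0,0],"gripper": 0},
    {"delta_pos": [-0.03,0,0],"turn": [0,0,0],"gripper": 0},
    {"delta_pos": [-0.02,0,0],"turn": [0,0,0],"gripper": 0},
    {"delta_pos": [0,0,0],"turn": [0,0,0],"gripper": 0},
    {"delta_pos": [0,0,0],"turn": [0,0,0],"gripper": 0},
    {"delta_pos": [0,0,0],"turn": [0,0,0],"gripper": 0},
    {"delta_pos": [0,0,0],"turn": [0,0,0],"gripper": 0},
    {"delta_pos": [0,0,0],"turn": [0,0,0],"gripper": 0}
  ]
}}

```text
t: 16.28
tcp_pos: [0.3348, -0.2839, 0.4537]
ee_rot: [-0.0, 0.976, 0.218, 0.0]
force: [-0.3, 0.6, 0.6]
finger_gap: 0.004
grip_force: 0.0
```

Run:
```python
from h import *
np.set_printoptions(precision=4,suppress=True)
rep(None)
s=read_state()
im=snap('wrist','w12.png');print(yel(im)[:2],ora(im,(0,0,640,480)))
(x,y,w,h,a),c=yel(im)[0]
print('cup wrist',atz(ray('wrist',x+w/2,y+h/2,s),.344))
t=snap('top','t12.png');h2=cv2.cvtColor(t,cv2.COLOR_RGB2HSV);m=cv2.inRange(h2[200:300,340:460].copy(),(20,90,60),(36,255,255))
n,l,st,cc=cv2.connectedComponentsWithStats(m);print([(q.tolist(),(e+[340,200]).round(1)) for q,e in zip(st,cc)][1:])
print(ora(t,(340,180,460,330)))
```

```text
16.2833 [ 0.3348 -0.2839  0.4537] [-0.3302  0.6183  0.5941] r 0.40244161607689705 ang 222.3991083082768
[] [([95, 0, 40, 29, 399], [123.0, 13.9])]Traceback (most recent call last):
  File "<stdin>", line 6, in <module>
IndexError: list index out of range
```

>>> {"method": "jog_arm", "body": {
  "rows": [
    {"delta_pos": [0.03,0,0],"turn": [0,0,0],"gripper": 0},
    {"delta_pos": [0.03,0,0],"turn": [0,0,0],"gripper": 0},
    {"delta_pos": [0.03,0,0],"turn": [0,0,0],"gripper": 0},
    {"delta_pos": [0.02,0,0],"turn": [0,0,0],"gripper": 0},
    {"delta_pos": [0,0,0],"turn": [0,0,0],"gripper": 0},
    {"delta_pos": [0,0,0],"turn": [0,0,0],"gripper": 0},
    {"delta_pos": [0,0,0],"turn": [0,0,0],"gripper": 0}
  ]
}}

```text
t: 16.92
tcp_pos: [0.4335, -0.2375, 0.4535]
ee_rot: [-0.0, 0.976, 0.218, -0.0]
force: [-0.2, -0.3, 0.7]
finger_gap: 0.005
grip_force: 0.0
```

```bash
cat > m.py <<'E'
from h import *
np.set_printoptions(precision=4,suppress=True)
rep(None)
s=read_state()
im=snap('wrist','w13.png');print(yel(im)[:2],ora(im,(0,0,640,480)))
(x,y,w,h,a),c=yel(im)[0]
print('cup wrist',atz(ray('wrist',x+w/2,y+h/2,s),.342), 'w',w,h)
h2=cv2.cvtColor(im,cv2.COLOR_RGB2HSV);m=cv2.inRange(h2,(14,70,60),(32,255,255))
n,l,st,cc=cv2.connectedComponentsWithStats(m);print('brass',[(q.tolist(),e.round(1)) for q,e in zip(st,cc) if 15<q[4]<600])
H=np.array(get_calibration('wrist')['hand_eye'])
def proj(X):
  Rw=Ro.from_quat(np.roll(s['ee_rot'],-1)).as_matrix();q=H[:3,:3].T@(Rw.T@(np.array(X)-s['tcp_pos'])-H[:3,3]);C=get_calibration('wrist');return q[0]/q[2]*K(C)+C['cx'],q[1]/q[2]*K(C)+C['cy']
print('screw exp',proj([.5205,-.1945,.088]),'bodytop exp',proj([.5175,-.2,.247]))
t=snap('top','t13.png');h2=cv2.cvtColor(t,cv2.COLOR_RGB2HSV);m=cv2.inRange(h2[200:300,340:460].copy(),(20,90,60),(36,255,255))
n,l,st,cc=cv2.connectedComponentsWithStats(m);print('top',[(q.tolist(),(e+[340,200]).round(1)) for q,e in zip(st,cc)][1:])
E
python3 m.py
```

```text
16.9167 [ 0.4335 -0.2375  0.4535] [-0.1719 -0.2783  0.671 ] r 0.3000575083620401 ang 228.57378940335732
[([274, 20, 99, 106, 7876], [323.3, 71.4])] [([109, 77, 39, 42, 442], [134.9, 98.5])]
cup wrist [ 0.5236 -0.1974  0.342 ] w 99 106
brass [([276, 379, 11, 80, 452], array([279.6, 421.3])), ([350, 381, 11, 78, 484], array([356.4, 420.8])), ([350, 479, 140, 1, 140], array([419.5, 479. ]))]
screw exp (np.float64(317.68396642167096), np.float64(89.83441179723249)) bodytop exp (np.float64(321.8185042231583), np.float64(90.30913346347657))
top [([37, 34, 28, 28, 567], array([390.2, 247.5]))]
```

Cup now reads (0.523,-0.197) from both cameras, against the screw at about (0.5205,-0.195). I'll take a tilted wrist view to check the bit against the screw directly.

>>> {"method": "jog_arm", "body": {
  "rows": [
    {"delta_pos": [-0.015,0,0],"turn": [0,0.112,0],"gripper": 0},
    {"delta_pos": [0,0,0],"turn": [0,0.112,0],"gripper": 0},
    {"delta_pos": [0,0,0],"turn": [0,0.112,0],"gripper": 0},
    {"delta_pos": [0,0,0],"turn": [0,0.112,0],"gripper": 0},
    {"delta_pos": [0,0,0],"turn": [0,0.112,0],"gripper": 0},
    {"delta_pos": [0,0,0],"turn": [0,0.112,0],"gripper": 0},
    {"delta_pos": [0,0,0],"turn": [0,0.112,0],"gripper": 0},
    {"delta_pos": [0,0,0],"turn": [0,0,0],"gripper": 0},
    {"delta_pos": [0,0,0],"turn": [0,0,0],"gripper": 0}
  ]
}}

```text
t: 17.77
tcp_pos: [0.4187, -0.2452, 0.453]
ee_rot: [-0.083, 0.903, 0.199, 0.372]
force: [0.6, -0.4, 0.2]
finger_gap: 0.006
grip_force: 0.0
```

>>> {"method": "jog_arm", "body": {
  "rows": [
    {"delta_pos": [-0.02,0,0.02],"turn": [0,0,0],"gripper": 0},
    {"delta_pos": [-0.02,0,0.02],"turn": [0,0,0],"gripper": 0},
    {"delta_pos": [-0.02,0,0.02],"turn": [0,0,0],"gripper": 0},
    {"delta_pos": [-0.02,0,0.02],"turn": [0,0,0],"gripper": 0},
    {"delta_pos": [-0.02,0,0.02],"turn": [0,0,0],"gripper": 0},
    {"delta_pos": [-0.02,0,0.02],"turn": [0,0,0],"gripper": 0},
    {"delta_pos": [0,0,0],"turn": [0,0,0],"gripper": 0},
    {"delta_pos": [0,0,0],"turn": [0,0,0],"gripper": 0},
    {"delta_pos": [0,0,0],"turn": [0,0,0],"gripper": 0}
  ]
}}

```text
t: 18.52
tcp_pos: [0.4205, -0.2448, 0.2861]
ee_rot: [-0.082, 0.902, 0.202, 0.373]
force: [-0.1, -0.8, 0.5]
finger_gap: 0.007
grip_force: 0.0
```

Run:
```python
from h import *
np.set_printoptions(precision=4,suppress=True)
s=read_state();print(s['tcp_pos'],s['ee_rot'],s['force'],s['joint_positions'])
im=snap('wrist','w14.png');h2=cv2.cvtColor(im,cv2.COLOR_RGB2HSV)
H=np.array(get_calibration('wrist')['hand_eye'])
def proj(X):
  Rw=Ro.from_quat(np.roll(s['ee_rot'],-1)).as_matrix();q=H[:3,:3].T@(Rw.T@(np.array(X)-s['tcp_pos'])-H[:3,3]);C=get_calibration('wrist');return np.round([q[0]/q[2]*K(C)+C['cx'],q[1]/q[2]*K(C)+C['cy']],1)
print('screw',proj([.5205,-.195,.088]),'bit',proj([.523,-.197,.112]),'btop',proj([.523,-.197,.247]),'bbot',proj([.523,-.197,.162]))
m=cv2.inRange(h2,(14,70,60),(36,255,255));n,l,st,cc=cv2.connectedComponentsWithStats(m);print('brass',[(q.tolist(),e.round(1)) for q,e in zip(st,cc) if 15<q[4]<20000])
print('or',ora(im,(0,0,640,480)))
b=cv2.inRange(h2,(100,90,40),(125,255,255))
u,v=map(int,proj([.523,-.197,.112]))
print(u,v)
for y in range(v-60,v+70,6): print(y,''.join('B' if b[y,x] else ('Y' if m[y,x] else ('k' if h2[y,x,2]<60 else 'g')) for x in range(u-60,u+60,2)))
```

```text
[ 0.4205 -0.2448  0.2861] [-0.082   0.9019  0.2023  0.3727] [-0.1377 -0.8222  0.4514] [-1.2864 -0.1786  2.058   0.7778  1.4576 -0.3288]
screw [316.  263.5] bit [319.2 251.3] btop [320.1 155.4] bbot [319.5 224.1]
brass [([75, 0, 55, 19, 465], array([96.8,  6. ])), ([234, 0, 163, 76, 9013], array([323.3,  32.6])), ([577, 0, 63, 15, 386], array([607.5,   5.8])), ([249, 33, 5, 7, 18], array([250.6,  35.6])), ([432, 95, 20, 18, 64], array([438.7, 100.1])), ([69, 100, 6, 6, 24], array([ 72. , 102.4])), ([309, 260, 11, 11, 94], array([313.9, 265.1])), ([276, 377, 12, 82, 630], array([280.3, 417.8])), ([350, 377, 11, 82, 591], array([355.9, 418.5])), ([349, 478, 141, 2, 282], array([419. , 478.5]))]
or [([380, 51, 10, 6, 23], [383.8, 53.9]), ([285, 143, 50, 69, 2190], [308.2, 181.1]), ([291, 218, 50, 32, 324], [317.1, 239.7]), ([54, 269, 59, 54, 852], [91.5, 300.4])]
319 251
191 gggggggggggggggggggggggggggggggggggggggggggkgggggggggggggggg
197 gggggggggggggggggggggggggggggggggkkkggkkkkkggggggggggggggggg
203 ggggggggggggggggggggggggggggggggggkkkkkkkkgggggggggggggggggg
209 gggggggggggggggkkgggk
[... 509 characters left out ...]
gggggggBBBBBBBBBBBBBBBBBBBBggggggggggggggggggggggg
263 ggggggggggggggggBBBBBBBBBYYYYYggBBBBBBBBBBBBBggggggggggggggg
269 ggggggggggggggBBBBBBBBBBBgYYYYgBBBBBBBBBBBBBBBBBBBBBBBgggggg
275 gggggggggggggBBBBBBBBBBBBBBBBBBBBBBBBBBBBBBBBBBBBBBBBBBBBBBB
281 gggggggggggBBBBBBBBBBBBBBBBBBBBBBBBBBBBBBBBBBBBBBBBBBBBBBBBB
287 ggggggggggBBBBBBBBBBBBBBBBBBBBBBBBBBBBBBBBBBBBBBBBBBBBBBBBBB
293 ggggggggBBBBBBBBBBBBBBBBBBBBBBBBBBBBBBBBBBBBBBBBBBBBBBBBBBBB
299 gggggggBBBBBBBBBBBBBgBBBBBggBBBBBBBBgBBBBBBBBBBBBBBBBBBBBBBB
305 ggggggBBBBBBBkkkkkkggkkkkkkkkBBkkkkkkkkkBkkkkkkBBBBBBBBBBBBB
311 ggggBBBBBBBkkkkkkkkkkkkkkkkkkBBkkkkkkkkkkkkkkkkkkBBBBBBBBBBB
317 gggBBBBBBBkkkkkkkkkkkkkkkkkkkBBkkkkkkkkkkkkkkkkkkkBBBBBBBBBB
```

Run:
```python
from h import *
np.set_printoptions(precision=4,suppress=True)
s=read_state();im=cv2.imread('pics/w14.png')
sc=atz(ray('wrist',313.9,264.8,s),.088);print('screw',sc,np.linalg.norm(sc[:2]-[.52,-.195]))
g=cv2.cvtColor(im,cv2.COLOR_BGR2HSV)
for y in range(236,264,2): print(y,' '.join('%d/%d'%(g[y,x,1],g[y,x,2]) for x in range(306,328,2)))
for v in(250,252,254): print(v,'bit',atz(ray('wrist',315.5,v,s),.112)-sc)
```

```text
screw [ 0.5186 -0.1941  0.088 ] 0.0016229599932086874
236 78/13 182/14 51/10 46/11 162/11 0/15 17/15 64/12 102/10 57/18 232/11
238 55/14 135/17 177/13 27/19 38/20 70/11 38/20 46/22 39/26 35/22 128/14
240 75/17 121/19 34/15 109/7 73/14 57/18 102/20 109/14 146/14 85/12 55/14
242 231/150 223/105 199/64 113/27 92/25 43/18 137/13 153/35 187/94 222/147 213/175
244 225/119 218/150 228/172 222/177 221/165 215/146 221/173 225/186 231/162 238/122 227/110
246 252/101 225/109 240/101 243/108 248/109 239/109 222/108 245/103 224/106 237/100 202/105
248 35/108 77/100 180/92 217/101 227/109 227/110 230/103 199/91 147/90 76/118 55/129
250 130/215 142/205 125/149 31/66 23/67 50/61 26/58 18/84 23/111 33/123 44/132
252 126/232 133/227 133/232 136/146 31/41 6/44 47/54 30/128 40/127 44/121 40/122
254 122/240 124/237 127/239 138/188 79/29 20/25 119/101 135/223 131/204 73/158 29/123
256 136/231 120/246 119/247 139/225 94/54 78/39 131/183 128/238 129/231 133/227 140/215
258 147/160 139/165 142/169 148/167 143/187 144/237 143/227 148/197 146/219 128/238 127/232
260 142/165 147/168 97/152 126/148 148/160 129/128 17/150 15/247 56/182 145/225 123/241
262 142/169 102/152 169/155 181/187 176/181 178/183 160/142 7/187 8/199 161/192 115/247
250 bit [0.0043 0.0003 0.024 ]
252 bit [ 0.0025 -0.0006  0.024 ]
254 bit [ 0.0007 -0.0014  0.024 ]
```

Bit tip at (315,256) and screw head at (315,264.5) give an offset of about 2–3 mm. I'll check it hangs still, then hand in.

Run:
```python
from h import *
a=[]
for i in range(8):
  im=camera('wrist'); a.append([t for t in ora(im,(250,120,400,215))][0][1])
print(a); print(read_state()['force'])
t=np.array(a);
if np.ptp(t,0).max()<1.5: print(finish_job())
```

```text
[[307.8, 181.4], [307.7, 181.2], [307.8, 180.8], [308.0, 180.6], [308.3, 180.3], [308.6, 180.3], [308.7, 180.0], [308.9, 180.1]]
[-0.42562203  0.24022868 -0.77265728]
the job is handed in; nothing more can be done
None
```

The job is handed in: the driver hangs on the balancer hook with the arm let go at its top and its bit about 2–3 mm off the proud screw by my measurement; it was still swaying by about 1 px in the wrist camera when I handed in.

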